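# Set out the crucibles by size on the furnace loading slab

### The job

Get the four white porcelain crucibles ready for the furnace: line them up on the slab in order of size, one centred on each dark pad, the smallest on the pad next to the red block and the largest at the other end. Set each one down upright and gently, without dropping it or tipping it over, and leave the black graphite crucible where it is.

Things in the scene. Friction and masses are not known exactly. Their poses are not given: they have to be found in the camera images.
- crucible_30: the smallest of four loose round white porcelain crucibles (open cups), 30 mm across and 27 mm high, wall 3 mm; its sides are straight and upright over the upper 55 % of its height and taper below to a flat foot 18 mm across. Origin: centre of the underside, z up its axis. It starts upright on the table (z = 0), and weighs under 150 g.
- crucible_40: the second smallest of four loose round white porcelain crucibles (open cups), 40 mm across and 35 mm high, wall 3 mm; its sides are straight and upright over the upper 55 % of its height and taper below to a flat foot 24 mm across. Origin: centre of the underside, z up its axis. It starts upright on the table (z = 0), and weighs under 150 g.
- crucible_50: the second largest of four loose round white porcelain crucibles (open cups), 50 mm across and 43 mm high, wall 3 mm; its sides are straight and upright over the upper 55 % of its height and taper below to a flat foot 30 mm across. Origin: centre of the underside, z up its axis. It starts upright on the table (z = 0), and weighs under 150 g.
- crucible_60: the largest of four loose round white porcelain crucibles (open cups), 60 mm across and 52 mm high, wall 3 mm; its sides are straight and upright over the upper 55 % of its height and taper below to a flat foot 36 mm across. Origin: centre of the underside, z up its axis. It starts upright on the table (z = 0), and weighs under 150 g.
- pad_1: rightmost as the robot sees it (toward -y) of four fixed dark round pads, 66 mm across, 4 mm thick, in a row 75 mm apart on a fixed terracotta slab (100 x 370 x 12 mm). Origin: centre of its underside; its flat top is 4 mm above that (16 mm above the table). y runs along the row, x away from the robot; the row is turned by up to 0.2 rad.
- pad_2: second from the right of four fixed dark round pads, 66 mm across, 4 mm thick, in a row 75 mm apart on a fixed terracotta slab (100 x 370 x 12 mm). Origin: centre of its underside; its flat top is 4 mm above that (16 mm above the table). y runs along the row, x away from the robot; the row is turned by up to 0.2 rad.
- pad_3: third from the right of four fixed dark round pads, 66 mm across, 4 mm thick, in a row 75 mm apart on a fixed terracotta slab (100 x 370 x 12 mm). Origin: centre of its underside; its flat top is 4 mm above that (16 mm above the table). y runs along the row, x away from the robot; the row is turned by up to 0.2 rad.
- pad_4: leftmost (toward +y) of four fixed dark round pads, 66 mm across, 4 mm thick, in a row 75 mm apart on a fixed terracotta slab (100 x 370 x 12 mm). Origin: centre of its underside; its flat top is 4 mm above that (16 mm above the table). y runs along the row, x away from the robot; the row is turned by up to 0.2 rad.
- red_stop: fixed red block, 80 mm (x) x 18 mm (y, along the row) x 22 mm high, on one end of the slab just beyond the last pad (centre 55 mm from that pad's centre); it marks the end at which the row begins. A grey block of the same size stands at the other end. Origin: centre of its underside, on the slab's top.
- graphite: loose round black graphite crucible, 46 mm across and 50 mm high, standing on the table among the white ones; it is not part of the job and stays where it is. Origin: centre of its underside. (A small white oblong boat, 84 x 18 x 12 mm, also stands among them and is not part of the job.)
Not all that is in view belongs to the job. What is shaped like the crucible_60 but blue or pink is not meant.

How it is judged:
By the outcome, as a careful person would: the job done as asked, in the order asked, and still so for the second after the job is handed in, with the robot touching nothing.
It also fails if it takes over 96 s, if anything falls off the work surface, if the arm or the gripper's body presses on something with over 40 N, if the wrist force passes 120 N, or if a joint passes its speed limit or range.

### The arm

A 6-joint arm with a two-finger parallel gripper is mounted at the origin on the work surface. World frame = base frame: x ahead of the robot, y to its left, z up, the work surface at z = 0. Lengths are in m, angles in rad, forces in N, time in s.
With the tool pointing down it reaches from about 0.3 to 0.85 m from the base axis. Payload 4.2 kg.
Tool frame: the origin (TCP) lies on the centre line of the jaws, within the pads' length; the fingertips stand 8 mm ahead of it and the grasp point (between the pads) lies 11 mm behind it; z points along the fingers, y is the line along which they close (so a half turn about z gives the same grasp; the last joint's range is limited). The gripper opens to 91 mm and grips with 3 to 60 N. Pads are 32 mm wide; open, the fingers measure 118 mm over their backs; the gripper's body (76 mm by 178 mm) begins 60 mm behind the grasp point.
Start: joints at [-1.135, 0.32, 1.565, -0, 1.257, -0.02], TCP at [0.253, -0.516, 0.185] pointing down, gripper open.
Joint ranges: [-3.11, 3.11], [-0.84, 2.01], [0.21, 2.61], [-1.34, 4.49], [0.05, 2.63], [-2.56, 2.56]. Speed limits (rad/s): [2.57, 2.57, 3.14, 3.14, 3.14, 3.14].

### API

Orientations are given as a 3x3 rotation matrix whose columns are the frame's x, y, z axes.
In Python, from cell import bot, eyes gives the robot as it stands. Calls block until the motion is done:
- bot.move_ptp(position, orientation): joint-space move of the TCP to a pose.
- bot.move_linear(position, ori=None, rate=0.15): straight line of the TCP; ori=None keeps the orientation; rate is the mean speed in m/s.
- bot.move_j(angles): joint-space move.
- bot.set_gripper(opening, grip_force=None): finger opening in m; grip_force is the grip in N (None keeps the last); returns when the fingers have stopped.
- bot.pause(seconds).
- bot.solve_ik(position, orientation): joint angles nearest the present ones, or None.
- bot.read_state(): the state.
- eyes.grab_frame(name): name is "scene" or "top" or "wrist"; returns a dict with "pixels" (400x640x3 uint8, red, green, blue), "vfov" (degrees; the focal length in pixels is half the picture's height over the tangent of half this angle, whatever the lens; pixels are square), "cx", "cy" (the principal point, pixels), "rvec" (rotation vector, rad) and "tvec" (3), from world to camera coordinates, as OpenCV has them. Camera axes: x right, y down, z forward; pixel columns grow to the right and rows downward; lengths in m; the calibration is good to about 2 mm. A picture is of the moment at which its call begins. There is no depth.
A pose or a line that the arm cannot do raises bot.IKError and nothing moves.
- bot.finish_job(): hands the job in; it is judged then, once.
The state is a dict: "clock": time; "q": joint angles; "qvel": joint speeds; "joint_torque": joint torques, N m; "eef_pos": TCP position; "tcp_rot": TCP orientation; "ft_force": force on the tool from outside, world axes, zero at the start; "ft_torque": the same for the moment, N m; "width": finger opening in m; "grip_force": force on a finger pad.
Only numpy, scipy, OpenCV 4.12 (cv2) and the standard library are available. Lean on these libraries where they do the work, as an engineer would, in place of code of your own. Each camera call takes 0.05 s, during which the arm holds its last target. There are 200 camera calls.

## Working session

There is one attempt and no reset: what is moved stays moved. The work goes in short steps, each a Python script; the robot and the scene stay as the last script left them, time stands still between calls to the robot, and variables do not carry over. Pictures are saved under pics/ and viewed, at most 14 in all, crops included, and the job is handed in when it is done.

```bash
mkdir -p pics; ls
python3 - <<'E'
from cell import bot, eyes
import cv2,pickle
fs={}
for n in ("scene","top","wrist"):
    f=eyes.grab_frame(n); fs[n]=f
    cv2.imwrite(f"pics/{n}0.png",f["pixels"][:,:,::-1])
    print(n,{k:v for k,v in f.items() if k!="pixels"})
pickle.dump(fs,open("f0.pkl","wb"))
print(bot.read_state())
E
```

```text
pics
scene {'vfov': 56.47218422875711, 'cx': 317.41544506603014, 'cy': 188.86150341631372, 'rvec': array([ 0.99042703,  2.63268136, -0.80118623]), 'tvec': array([ 0.35889035, -0.22599729,  1.1161266 ])}
top {'vfov': 50.54751914361442, 'cx': 313.21383343616174, 'cy': 199.83177130840713, 'rvec': array([ 2.13934059, -2.1137323 ,  0.15040642]), 'tvec': array([5.53035452e-04, 4.76393417e-01, 8.69684565e-01])}
wrist {'vfov': 60.25594838652868, 'cx': 311.067083720336, 'cy': 197.26505671068236, 'rvec': array([-2.48383087,  1.54836454,  0.19369463]), 'tvec': array([-0.57489969, -0.02781985,  0.38940431])}
{'clock': 0.15, 'q': array([-1.13499925e+00,  3.20149300e-01,  1.56538603e+00,  6.17749528e-06,
        1.25739225e+00, -1.99978587e-02]), 'qvel': array([ 0.00077916, -0.00032572, -0.00424764, -0.00036431,  0.00245653,
       -0.00015036]), 'joint_torque': array([ 5.21783568e-04, -4.12772548e+01, -2.32154506e+01,  7.28047080e-02,
        4.33612301e-02, -8.59230340e-05]), 'eef_pos': array([ 0.25293106, -0.51592358,  0.18471596]), 'tcp_rot': array([[ 8.97912250e-01,  4.40174148e-01, -5.58188933e-04],
       [ 4.40174501e-01, -8.97911431e-01,  1.21263587e-03],
       [ 3.25667375e-05, -1.33454114e-03, -9.99999109e-01]]), 'ft_force': array([0.24516349, 0.3021326 , 0.0251763 ]), 'ft_torque': array([0.03129842, 0.00052904, 0.02139189]), 'grip_force': 0.0, 'width': 0.09154308502473445}
```

View pics/top0.png

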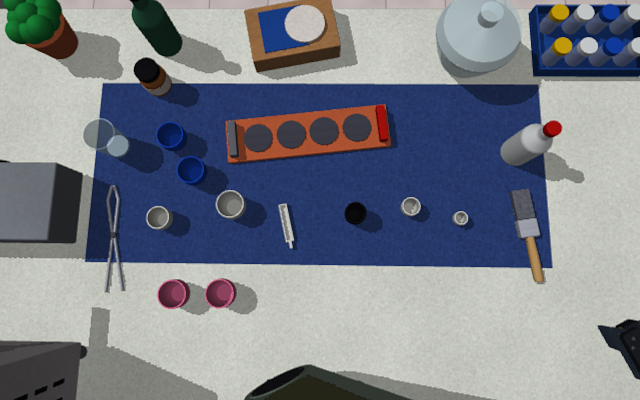

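View pics/scene0.png

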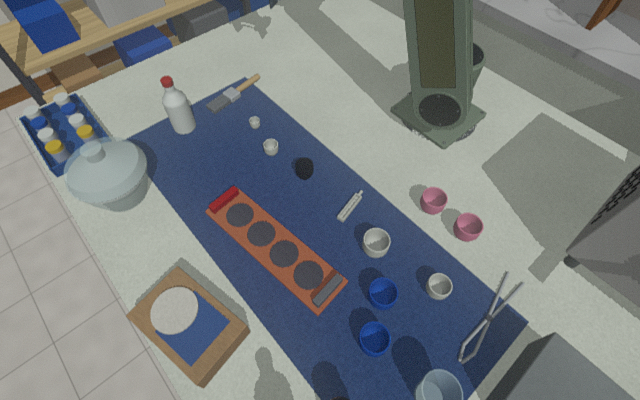

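Top view: the white crucibles are at about (461,218) for the 30, (411,206) for the 40, (158,217) for the 50 and (230,205) for the 60. The graphite is at (355,213). The pads are at (357,127), (324,131), (291,134) and (258,138), and the red block is at (382,123), so pad_1 is next to it. The scene view agrees: 30 (254,122), 40 (270,147), 60 (376,242), 50 (439,286).

```bash
cat > h.py <<'E'
import numpy as np, cv2
def cam(f):
    R=cv2.Rodrigues(f["rvec"])[0]; F=200/np.tan(np.radians(f["vfov"])/2)
    return R, -R.T@f["tvec"], F
def ray(f,p):
    R,C,F=cam(f); d=R.T@np.array([(p[0]-f["cx"])/F,(p[1]-f["cy"])/F,1]); return C,d/np.linalg.norm(d)
def onplane(f,p,z):
    C,d=ray(f,p); return C+d*(z-C[2])/d[2]
def proj(f,P):
    R,C,F=cam(f); c=R@(np.asarray(P)-C); return np.array([f["cx"]+F*c[0]/c[2],f["cy"]+F*c[1]/c[2]])
def tri(obs):  # list of (frame,pixel) -> point, rms ray miss
    A=np.zeros((3,3));b=np.zeros(3);L=[]
    for f,p in obs:
        C,d=ray(f,p);M=np.eye(3)-np.outer(d,d);A+=M;b+=M@C;L.append((M,C))
    P=np.linalg.solve(A,b); return P,np.sqrt(np.mean([np.sum((M@(P-C))**2) for M,C in L]))
def blobs(mask,amin):
    cs,_=cv2.findContours(mask.astype(np.uint8),cv2.RETR_EXTERNAL,cv2.CHAIN_APPROX_NONE)
    return [c for c in cs if cv2.contourArea(c)>=amin]
def white(im):
    h=im.astype(int); return (h.max(2)-h.min(2)<45)&(h.max(2)>75)
def dark(im):
    h=im.astype(int); return (h.max(2)-h.min(2)<30)&(h.max(2)<95)
E
python3 - <<'E'
from h import *; import pickle
fs=pickle.load(open("f0.pkl","rb"))
seeds={"30":((461,218),(254,122)),"40":((411,206),(270,147)),"50":((158,217),(439,286)),"60":((230,205),(376,242)),"g":((355,213),(304,168)),
"p1":((357,127),(239,215)),"p2":((324,131),(262,233)),"p3":((291,134),(284,253)),"p4":((258,138),(308,275)),"red":((382,123),(223,200))}
for k,(a,b) in seeds.items():
    P,e=tri([(fs["top"],a),(fs["scene"],b)]); print(k,P.round(3),e.round(4))
f=fs["wrist"];R,C,F=cam(f);print("wristcam",C,"F",F,"axes\n",R)
T=np.array([[.8979,.4402,0],[.4402,-.8979,0],[0,0,-1]]);print("cam in tcp",T.T@(C-[.2529,-.5159,.1847]),"\n",R@T)
for k in("top","scene"):print(k,cam(fs[k])[1:])
E
```

```text
30 [ 0.443 -0.314  0.018] 0.0002
40 [ 0.468 -0.206  0.023] 0.0003
50 [0.437 0.34  0.035] 0.0012
60 [0.464 0.184 0.039] 0.0017
g [ 0.45  -0.084  0.034] 0.0007
p1 [ 0.65  -0.091  0.013] 0.0009
p2 [ 0.638 -0.015  0.015] 0.0002
p3 [0.631 0.059 0.016] 0.0004
p4 [0.622 0.133 0.012] 0.0011
red [ 0.657 -0.146  0.021] 0.0011
wristcam [ 0.3143902  -0.48677647  0.3835711 ] F 344.6301878400305 axes
 [[ 0.44013537 -0.89793022 -0.00147524]
 [-0.87062309 -0.42715127  0.24404349]
 [-0.21976418 -0.10612779 -0.96976317]]
cam in tcp [ 0.06803223  0.00091797 -0.1988711 ] 
 [[-7.13371619e-05  9.99999134e-01  1.47524233e-03]
 [-9.69764462e-01  2.90843461e-04 -2.44043494e-01]
 [-2.44043712e-01 -1.44804695e-03  9.69763165e-01]]
top (array([ 0.3292051 , -0.01420562,  0.93526704]), np.float64(423.6052851777629))
scene (array([0.81283761, 0.36651137, 0.79409074]), np.float64(372.43489908096836))
```

View pics/wrist0.png

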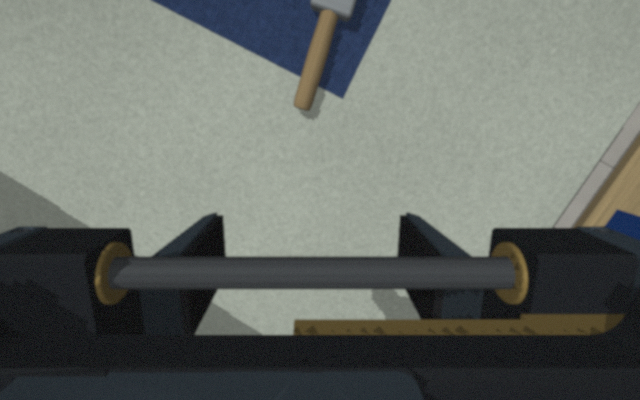

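The start wrist view shows only the mat edge, the brush handle at (315,60) and the fingers below row 210. Next is a survey with the wrist camera between the crucible line and the slab.

```bash
cat >> h.py <<'E'
def ori(yaw):  # tool x along yaw, z down
    c,s=np.cos(yaw),np.sin(yaw); return np.array([[c,s,0],[s,-c,0],[0,0,-1.]])
YAW=np.pi/2+.124
E
python3 - <<'E'
from h import *; from cell import bot,eyes; import pickle
W=[]
for i,y in enumerate((-.42,-.34,-.24,-.14,-.04,.06,.15,.24)):
    p=[.54,y,.2]
    if i==0: bot.move_ptp(p,ori(YAW))
    else: bot.move_linear(p,rate=.25)
    W.append(eyes.grab_frame("wrist"))
pickle.dump(W,open("W.pkl","wb"))
s=bot.read_state();print(s["clock"],s["q"],s["eef_pos"])
m=np.vstack([np.hstack([w["pixels"][:210] for w in W[j:j+2]]) for j in (0,2,4,6)])
cv2.imwrite("pics/survey.png",cv2.resize(m[:,:,::-1],(800,525)))
for w in W: print([(cv2.boundingRect(c)) for c in blobs(white(w["pixels"][:212]),150) if cv2.contourArea(c)<6000])
E
```

```text
5.3917 [ 3.97138768e-01  3.36102495e-01  1.50297527e+00 -8.61055862e-04
  1.30322079e+00  2.74373199e-01] [0.54005236 0.23865379 0.19989068]
[(320, 170, 86, 42), (215, 41, 35, 52)]
[(211, 122, 32, 42), (231, 6, 47, 75), (393, 0, 106, 35)]
[(224, 112, 44, 58), (208, 13, 51, 60), (402, 8, 64, 69), (377, 0, 110, 130)]
[(224, 201, 35, 11), (203, 113, 48, 50), (385, 109, 59, 60), (389, 34, 63, 66), (396, 0, 60, 24), (363, 0, 113, 212)]
[(375, 198, 48, 14), (374, 132, 58, 58), (377, 59, 62, 64), (167, 46, 97, 36), (603, 45, 37, 152), (381, 0, 65, 49), (353, 0, 11, 212), (222, 0, 49, 18)]
[(606, 204, 34, 8), (363, 154, 57, 56), (165, 141, 91, 30), (366, 83, 60, 62), (361, 48, 84, 22), (343, 41, 105, 171), (213, 4, 71, 109), (288, 0, 63, 39)]
[(353, 166, 57, 46), (348, 138, 78, 19), (334, 128, 97, 84), (209, 105, 66, 84), (280, 62, 61, 63), (358, 13, 61, 74), (196, 0, 54, 36)]
[(207, 188, 60, 24), (31, 164, 35, 20), (272, 151, 50, 50), (346, 103, 52, 64), (191, 36, 58, 86), (331, 0, 83, 74)]
```

View pics/survey.png

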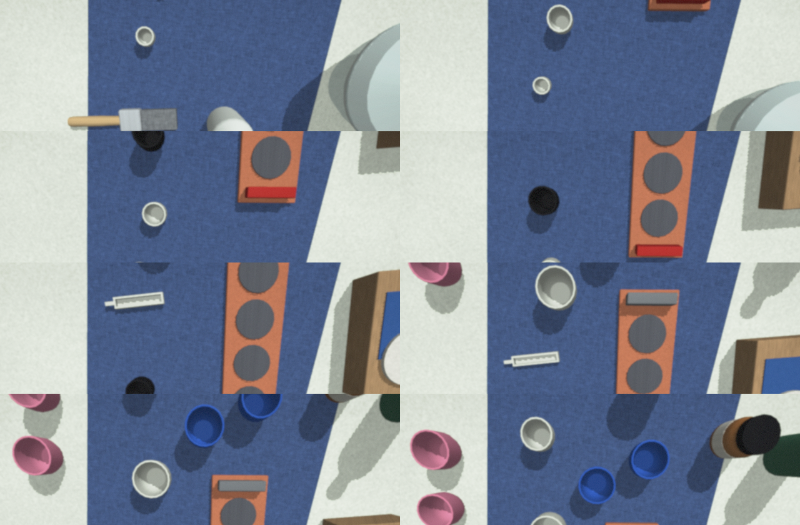

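The survey frames show each crucible cleanly at least twice: the 30 in frames 0–1, the 40 in 1–2, the 60 in 5–7 and the 50 in 6–7. Pads 1–4 also appear in two or more frames each.

```bash
cat >> h.py <<'E'
from scipy.optimize import least_squares
def hitmask(im,pad):
    h=im.astype(int); g=(h.max(2)-h.min(2)<45)
    return (g&(h.max(2)>45)&(h.max(2)<125)) if pad else (g&(h.max(2)>80))
def circ(f,P,R0,pad,rows=208):
    """rim/pad circle near P (world): far-side contour on plane P[2]; returns pixel of centre, centre, radius"""
    im=f["pixels"][:rows]; p=proj(f,P)
    if not(0<=p[0]<640 and 0<=p[1]<rows): return None
    m=cv2.morphologyEx(hitmask(im,pad).astype(np.uint8),cv2.MORPH_OPEN,np.ones((3,3)))
    for c in blobs(m,150):
        if cv2.pointPolygonTest(c,(float(p[0]),float(p[1])),False)<0: continue
        x,y,w,h=cv2.boundingRect(c)
        if x<2 or y<2 or x+w>638 or y+h>rows-2: return None
        C=cam(f)[1]; q=np.array([onplane(f,v,P[2])[:2] for v in c[:,0,:]])
        u=(P[:2]-C[:2])/np.linalg.norm(P[:2]-C[:2])
        s=(q-q.mean(0))@u
        if not pad: q=q[s>-.1*R0]
        r=least_squares(lambda v:np.hypot(*(q-v[:2]).T)-v[2],[*P[:2],R0],loss="soft_l1",f_scale=.001).x
        return proj(f,[r[0],r[1],P[2]]),r[:2],r[2]
def measure(frames,P,R0,pad,n=4):
    P=np.array(P,float)
    for _ in range(n):
        o=[(f,circ(f,P,R0,pad)) for f in frames]; o=[(f,c) for f,c in o if c]
        if len(o)<2: return None
        P,e=tri([(f,c[0]) for f,c in o])
    return P,e,[c[2] for _,c in o]
E
cat > meas.py <<'E'
from h import *; import pickle
W=pickle.load(open("W.pkl","rb"))
D={"30":(.443,-.314,.027),"40":(.468,-.206,.035),"50":(.437,.34,.043),"60":(.464,.184,.052),"p1":(.65,-.091,.016),"p2":(.638,-.015,.016),"p3":(.631,.059,.016),"p4":(.622,.133,.016)}
res={}
for k,P in D.items():
    pad=k[0]=="p"; R0=.033 if pad else int(k)/2000
    r=measure(W,P,R0,pad)
    if r is None: print(k,None);continue
    # final xy at nominal height, averaged
    cs=[c[1] for c in (circ(f,np.array([*r[0][:2],P[2]]),R0,pad) for f in W) if c]
    print(k,r[0].round(4),"miss",r[1].round(4),"R",np.round(r[2],4),"| at nominal z",np.mean(cs,0).round(4),np.ptp(cs,0).round(4))
    res[k]=np.mean(cs,0)
pickle.dump(res,open("res.pkl","wb"))
p=np.array([res["p%d"%i] for i in range(1,5)]); print(np.diff(p,axis=0), np.hypot(*np.diff(p,axis=0).T))
d=p[3]-p[0];print("row yaw",np.arctan2(d[1],d[0])-np.pi/2)
E
python3 meas.py
```

```text
30 [ 0.4451 -0.3165  0.0116] miss 0.0013 R [0.0233 0.0202] | at nominal z [ 0.4485 -0.3164] [0.0027 0.0032]
40 [ 0.4708 -0.2089  0.0377] miss 0.0024 R [0.0231 0.0269] | at nominal z [ 0.4703 -0.2087] [0.0049 0.0006]
50 None
60 [0.4683 0.1751 0.0579] miss 0.0007 R [0.0346 0.0329] | at nominal z [0.4672 0.1751] [0.0014 0.0015]
p1 [ 0.6485 -0.0905  0.0142] miss 0.0 R [0.032  0.0318] | at nominal z [ 0.648  -0.0907] [0.0001 0.0005]
p2 [ 0.6401 -0.016   0.0133] miss 0.0001 R [0.032  0.0317] | at nominal z [ 0.6393 -0.016 ] [0.0001 0.0007]
p3 None
p4 NoneTraceback (most recent call last):
  File "meas.py", line 14, in <module>
    p=np.array([res["p%d"%i] for i in range(1,5)]); print(np.diff(p,axis=0), np.hypot(*np.diff(p,axis=0).T))
                ~~~^^^^^^^^^
KeyError: 'p3'
```

```bash
python3 - <<'E'
from h import *; import pickle
W=pickle.load(open("W.pkl","rb"))
print("mat",W[3]["pixels"][100,150+50],"shadow30",W[0]["pixels"][58+10,232-25:232+30:4].tolist())
for i,P in ((4,(.631,.059,.016)),(5,(.631,.059,.016)),(5,(.622,.133,.016)),(6,(.622,.133,.016)),(6,(.437,.34,.043)),(7,(.437,.34,.043))):
    f=W[i];p=proj(f,P).astype(int);print(i,p,f["pixels"][p[1],p[0]] if p[1]<400 and p[1]>=0 else "", [f["pixels"][p[1],x].tolist() for x in range(p[0]-40,p[0]+41,8)] if 0<=p[1]<400 else "")
E
sed -i 's/h=im.astype(int); g=(h.max(2)-h.min(2)<45)/h=im.astype(int); g=h.min(2)>.72*h.max(2)/' h.py; python3 meas.py
```

```text
mat [ 68  91 132] shadow30 [[70, 90, 135], [70, 93, 135], [71, 90, 133], [72, 82, 103], [213, 218, 208], [190, 198, 186], [215, 220, 211], [180, 184, 174], [209, 215, 204], [133, 137, 129], [75, 91, 124], [65, 89, 128], [65, 87, 127], [70, 89, 131]]
4 [407  90] [90 92 97] [[201, 126, 94], [189, 120, 90], [91, 94, 98], [89, 89, 97], [90, 94, 99], [90, 92, 97], [91, 93, 99], [92, 97, 103], [94, 96, 101], [170, 114, 93], [198, 122, 91]]
5 [390 182] [88 92 97] [[198, 123, 91], [199, 125, 92], [90, 93, 99], [92, 95, 100], [91, 95, 101], [88, 92, 97], [93, 94, 101], [93, 97, 103], [91, 94, 99], [197, 123, 92], [197, 123, 91]]
5 [394 114] [ 92  95 101] [[196, 123, 91], [197, 122, 91], [88, 94, 99], [92, 95, 99], [88, 92, 99], [92, 95, 101], [92, 97, 101], [93, 94, 102], [94, 97, 101], [162, 108, 90], [196, 122, 89]]
6 [380 194] [87 92 98] [[194, 121, 90], [202, 126, 95], [88, 91, 98], [88, 91, 97], [92, 96, 100], [87, 92, 98], [91, 95, 102], [92, 94, 102], [91, 96, 102], [195, 124, 93], [195, 122, 90]]
6 [224 -42]  
7 [218  62] [163 166 158] [[65, 86, 127], [74, 95, 139], [205, 214, 203], [
[... 209 characters left out ...]
4441 -0.312 ] [0.0004 0.0004]
40 [ 0.467  -0.2045  0.0338] miss 0.0 R [0.0205 0.0205] | at nominal z [ 0.4672 -0.2046] [0.0001 0.0003]
50 None
60 [0.4655 0.1821 0.0511] miss 0.0001 R [0.0305 0.0304] | at nominal z [0.4656 0.1821] [0.0003 0.0002]
p1 [ 0.6487 -0.0904  0.0142] miss 0.0 R [0.0318 0.0317] | at nominal z [ 0.6482 -0.0905] [0.0001 0.0005]
p2 [ 0.6401 -0.0158  0.0139] miss 0.0001 R [0.0318 0.0316] | at nominal z [ 0.6395 -0.0158] [0.0002 0.0006]
p3 None
p4 NoneTraceback (most recent call last):
  File "meas.py", line 14, in <module>
    p=np.array([res["p%d"%i] for i in range(1,5)]); print(np.diff(p,axis=0), np.hypot(*np.diff(p,axis=0).T))
                ~~~^^^^^^^^^
KeyError: 'p3'
```

Positions are good to a fraction of a millimetre, and the heights agree with the text to within 2 mm. Crucible_50, pad_3 and pad_4 need one more frame each.

```bash
python3 - <<'E'
from h import *; from cell import bot,eyes; import pickle
W=pickle.load(open("W.pkl","rb"))
for y in (.30,.10,.01):
    bot.move_linear([.54,y,.2],rate=.3); W.append(eyes.grab_frame("wrist"))
pickle.dump(W,open("W.pkl","wb")); print(bot.read_state()["clock"])
E
python3 meas.py
```

```text
7.1583
30 [ 0.4437 -0.312   0.0252] miss 0.0002 R [0.0158 0.0154] | at nominal z [ 0.4441 -0.312 ] [0.0004 0.0004]
40 [ 0.467  -0.2045  0.0338] miss 0.0 R [0.0205 0.0205] | at nominal z [ 0.4672 -0.2046] [0.0001 0.0003]
50 [0.4362 0.338  0.0423] miss 0.0001 R [0.0255 0.0255] | at nominal z [0.4364 0.338 ] [0.0003 0.0001]
60 [0.4655 0.1822 0.0511] miss 0.0001 R [0.0305 0.0304 0.0305] | at nominal z [0.4657 0.1821] [0.0003 0.0002]
p1 [ 0.6487 -0.0904  0.0142] miss 0.0 R [0.0318 0.0317] | at nominal z [ 0.6482 -0.0905] [0.0001 0.0005]
p2 [ 0.6401 -0.0158  0.0139] miss 0.0001 R [0.0318 0.0316] | at nominal z [ 0.6395 -0.0158] [0.0002 0.0006]
p3 [0.6313 0.0586 0.0141] miss 0.0 R [0.0317 0.0316] | at nominal z [0.6309 0.0586] [0.0001 0.0003]
p4 [0.6226 0.1333 0.0142] miss 0.0 R [0.0318 0.0317 0.0318] | at nominal z [0.6221 0.1333] [0.     0.0004]
[[-0.00873126  0.07470794]
 [-0.00859673  0.07438624]
 [-0.00872086  0.0746662 ]] [0.07521643 0.07488135 0.07517376]
row yaw 0.11589239462834744
```

```bash
cat > pp.py <<'E'
from h import *; from cell import bot,eyes; import pickle
res=pickle.load(open("res.pkl","rb")); d=res["p4"]-res["p1"]; Y=np.arctan2(d[1],d[0]); O=ori(Y)
H={"30":.027,"40":.035,"50":.043,"60":.052}; GZ={"30":.012,"40":.016,"50":.022,"60":.029}
def fz(): return np.mean([(bot.pause(.02),bot.read_state()["ft_force"][2])[1] for _ in range(4)])
def look(k,xy,n):
    t=np.array([np.cos(Y),np.sin(Y)]); f=[]
    for s in (.085,.035):
        bot.move_linear([*(np.array(xy)-s*t),.2],rate=.25); f.append(eyes.grab_frame("wrist"))
    pickle.dump(f,open(n,"wb")); P=np.array([*xy,H[k]+.016])
    r=measure(f,P,int(k)/2000,False)
    return r, [c[1] for c in (circ(g,P,int(k)/2000,False) for g in f) if c]
def job(k,pad,corr=(0,0)):
    xy=res[k]; D=int(k)/1000; z=GZ[k]; t=res[pad]+np.array(corr)
    bot.set_gripper(min(.091,D+.035)); bot.move_ptp([*xy,.16],O)
    bot.move_linear([*xy,z+.04],rate=.25); bot.move_linear([*xy,z],rate=.08)
    bot.set_gripper(D-.01,grip_force=15); s=bot.read_state(); print(k,"grip",s["width"],s["grip_force"],s["clock"])
    bot.move_linear([*xy,z+.02],rate=.06); bot.move_linear([*xy,z+.12],rate=.25)
    bot.move_linear([*t,z+.12],rate=.25); bot.move_linear([*t,z+.016+.02],rate=.2)
    bot.move_linear([*t,z+.016+.003],rate=.04); s=bot.read_state(); print("held",s["width"]); b=fz(); h=z+.019
    while h>z+.013:
        h-=.0005; bot.move_linear([*t,h],rate=.02); c=fz()
        if abs(c-b)>1.0: break
    print("touch at",h-z,"dF",c-b)
    w=bot.read_state()["width"]; bot.set_gripper(w+.006); bot.set_gripper(D+.025)
    bot.move_linear([*t,z+.04],rate=.06); bot.move_linear([*t,.2],rate=.25)
    r,cs=look(k,t,"v%s.pkl"%k)
    print("after",None if r is None else (r[0].round(4),r[1].round(4),np.round(r[2],4)),"err",[(c-res[pad]).round(4) for c in cs],"clock",bot.read_state()["clock"])
E
python3 -c "
from pp import *
job('60','p4')
cv2.imwrite('pics/a60.png',pickle.load(open('v60.pkl','rb'))[0]['pixels'][:,:,::-1])"
```

```text
60 grip 0.05017601949107323 0.0 10.1083
held 0.049720315994164994
touch at 0.012999999999999994 dF 0.46640541007268116
after (array([0.6228, 0.1337, 0.0202]), np.float64(0.0001), array([0.031 , 0.0312])) err [array([ 0.0009, -0.0019]), array([-0.0001,  0.0047])] clock 20.125
```

View pics/a60.png

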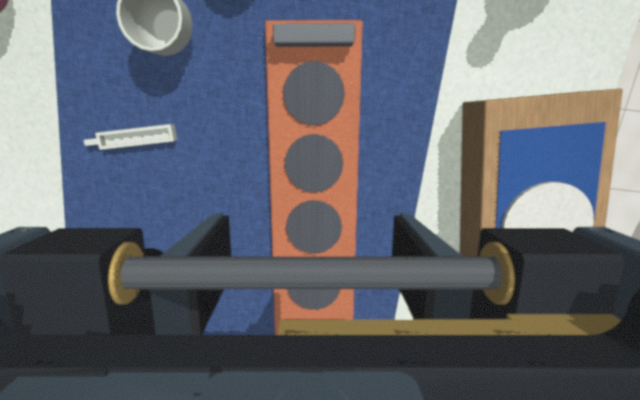

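The crucible was not gripped: the fingers closed to the target width with no force, and it is still at (153,15) in the wrist view. I'll check whether it moved and what went wrong.

Run:
```python
from pp import *
f=eyes.grab_frame("top"); g=eyes.grab_frame("wrist"); s=bot.read_state(); print(s["eef_pos"],s["clock"],s["width"])
v=pickle.load(open("v60.pkl","rb"))
P=np.array([.4657,.1821,.052]); print([circ(w,P,.03,False,) for w in [*v,g]])
f0=pickle.load(open("f0.pkl","rb"))["top"]
for F in (f0,f): print([cv2.boundingRect(c) for c in blobs(white(F["pixels"]),40) if 140<cv2.boundingRect(c)[0]<480 and 180<cv2.boundingRect(c)[1]<230])
cv2.imwrite("pics/top1.png",f["pixels"][:,:,::-1])
```

```text
[0.62605299 0.09843057 0.19977013] 20.225 0.08503100541575491
[None, (array([154.96415917,  75.23594846]), array([0.46580166, 0.18224018]), np.float64(0.030298650323887816)), (array([154.6117803 ,  73.78365064]), array([0.46598328, 0.1822566 ]), np.float64(0.03038167532011195))]
[]
[(454, 211, 15, 14), (401, 197, 20, 19)]
```

View pics/top1.png

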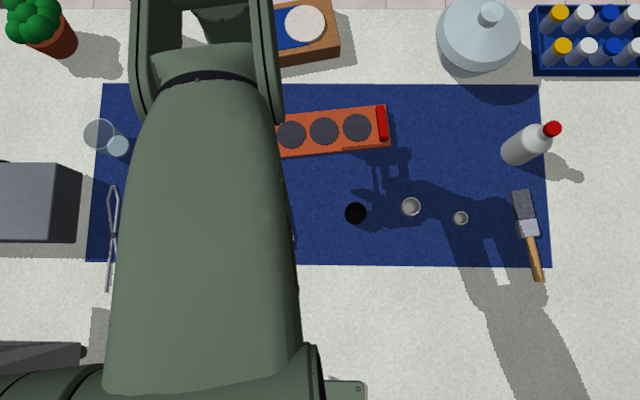

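The crucible has not moved: its rim is still at (0.466, 0.182). I'll go down again in steps and check the pose and fingers at the grasp.

Run:
```python
from pp import *
xy=res["60"]; bot.set_gripper(.091)
bot.move_ptp([*xy,.16],O); print(bot.read_state()["eef_pos"]); bot.move_linear([*xy,.07],rate=.25); bot.move_linear([*xy,.029],rate=.08)
s=bot.read_state();print(xy,s["eef_pos"],s["tcp_rot"].round(3),s["ft_force"],s["width"])
a=eyes.grab_frame("wrist"); b=eyes.grab_frame("scene")
bot.set_gripper(.055,grip_force=15)
for i in range(3):
    s=bot.read_state();print(s["clock"],s["width"],s["grip_force"],s["ft_force"].round(2)); bot.pause(.15)
c=eyes.grab_frame("wrist"); d=eyes.grab_frame("scene")
m=np.vstack([np.hstack([a["pixels"],c["pixels"]]),np.hstack([cv2.resize(q["pixels"][150:350,220:540],(640,400)) for q in (b,d)])])
cv2.imwrite("pics/g60.png",cv2.resize(m,(800,500))[:,:,::-1])
```

```text
[0.46729065 0.18224111 0.16077893]
[0.46566789 0.18211754] [0.46625276 0.18234868 0.02955998] [[-0.116  0.993  0.001]
 [ 0.993  0.116  0.   ]
 [ 0.     0.001 -1.   ]] [0.22198915 0.40459127 0.06634852] 0.09084375432978177
23.2917 0.05487587146143173 0.0 [ 0.41 -0.3  -0.41]
23.4417 0.054972260010188706 0.0 [-0.2   1.09 -0.3 ]
23.5917 0.05488168749849568 0.0 [-0.99 -0.42 -0.19]
```

View pics/g60.png

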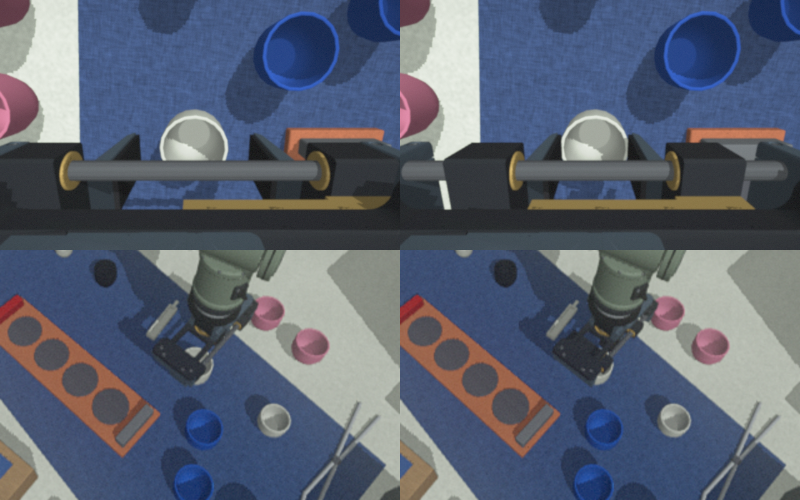

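The fingertip corners (wrist view, rows ~216, ~176 px apart at 91 mm opening) lie about 0.17 m below the camera. That puts the tips roughly 35 mm higher than the stated TCP implies, so the jaws closed above the rim. I'll check this with a guarded descent, closing lightly at each step.

Run:
```python
from pp import *
xy=res["60"]; bot.set_gripper(.085)
b=fz()
for z in (.024,.018,.012,.008):
    bot.move_linear([*xy,z],rate=.05); c=fz(); print(z,c-b,bot.read_state()["eef_pos"][2])
    if abs(c-b)>3: break
    if z<.02:
        bot.set_gripper(.056,grip_force=8); s=bot.read_state(); print("  w",s["width"],s["grip_force"],s["clock"])
        if s["width"]>.058: break
        bot.set_gripper(.085)
f=eyes.grab_frame("wrist"); cv2.imwrite("pics/g2.png",f["pixels"][:,:,::-1])
```

```text
0.024 0.03742497048069912 0.02375141664754147
0.018 -0.3304145705935547 0.017822520912997998
  w 0.06044654084928275 8.000043807551265 25.7
```

View pics/g2.png

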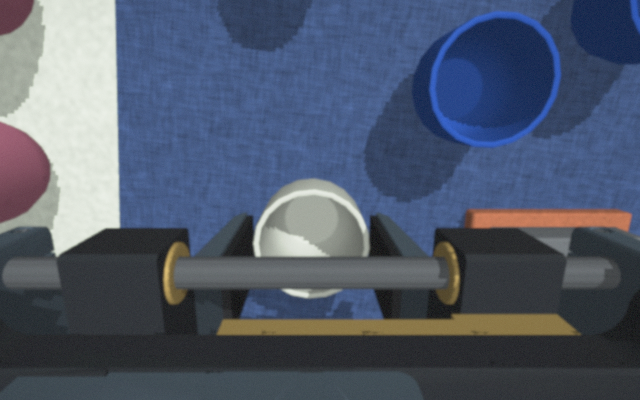

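Confirmed: at commanded z = 0.018 only the tips catch the rim (width 0.0604, 8 N), so the real tips are well above the stated place. I'll go lower under force guard for a proper grip, then place relative to the pick height.

```bash
python3 - <<'E'
s=open("pp.py").read()
i=s.index("def job"); s=s[:i]+'''
def guard(xy,z0,z1,step,lim):
    b=fz(); z=z0
    while z>z1+1e-9:
        z=max(z-step,z1); bot.move_linear([*xy,z],rate=.04); c=fz()
        if abs(c-b)>lim: break
    print("guard",round(z,4),"dF",round(c-b,2)); return z
def pick(k,z):
    xy=res[k]; D=int(k)/1000
    bot.set_gripper(D-.006,grip_force=15); s=bot.read_state(); print(k,"grip",s["width"],s["grip_force"],s["clock"])
    assert s["width"]>D-.003 and s["grip_force"]>5
    bot.move_linear([*xy,z+.015],rate=.06); bot.move_linear([*xy,z+.1],rate=.25)
    s=bot.read_state(); print("lifted",s["width"],s["grip_force"])
def place(k,pad,z,corr=(0,0)):
    D=int(k)/1000; t=res[pad]+np.array(corr)
    bot.move_linear([*t,z+.1],rate=.25); bot.move_linear([*t,z+.016+.015],rate=.2)
    bot.move_linear([*t,z+.016+.003],rate=.05); h=guard(t,z+.019,z+.0135,.0005,1.0)
    print("touch at",h-z); w=bot.read_state()["width"]; bot.set_gripper(w+.006); bot.set_gripper(min(.091,D+.025))
    bot.move_linear([*t,h+.02],rate=.06); bot.move_linear([*t,.19],rate=.25)
    r,cs=look(k,t,"v%s.pkl"%k)
    print("after",None if r is None else (r[0].round(4),r[1].round(4),np.round(r[2],4)),"err",[(c-res[pad]).round(4) for c in cs],"clock",bot.read_state()["clock"])
'''
open("pp.py","w").write(s)
E
python3 - <<'E'
from pp import *
bot.set_gripper(.088)
z=guard(res["60"],.018,-.004,.003,2); 
if z<=-.003: pick("60",z); place("60","p4",z)
print(bot.read_state()["eef_pos"])
E
```

```text
guard -0.004 dF -0.34
60 grip 0.06039543500599821 14.999997625127435 29.4917
lifted 0.060248335925706095 14.99987980350852
guard 0.0115 dF 5.11
touch at 0.015499999999999996
after (array([0.6219, 0.1337, 0.0705]), np.float64(0.0001), array([0.0293, 0.0295])) err [array([-0.0001,  0.0006]), array([-0.0003,  0.0002])] clock 37.3833
[0.62574174 0.09949397 0.19950613]
```

Crucible_60 is centred on pad_4 within 0.6 mm. Next, the 50.

```bash
sed -i 's/z+.016+.003\],rate=.05); h=guard(t,z+.019/z+.016+.0015],rate=.06); h=guard(t,z+.0175/; s/for s in (.085,.035)/for s in (.06,)/' pp.py
cat >> pp.py <<'E'
def full(k,pad,z):
    xy=res[k]; bot.set_gripper(int(k)/1000+.03); bot.move_ptp([*xy,z+.1],O); bot.move_linear([*xy,z+.008],rate=.2)
    h=guard(xy,z+.008,z,.004,2)
    if h>z+.001: h+=.003; bot.move_linear([*xy,h],rate=.04)
    pick(k,h); place(k,pad,h)
E
python3 -c "
from pp import *
full('50','p3',-.011)"
```

```text
guard -0.011 dF -0.57
50 grip 0.05004652693561702 15.000030778064684 40.8
lifted 0.05024811336441223 14.999962031070027
guard 0.005 dF 1.29
touch at 0.016
after None err [array([0.0007, 0.0017])] clock 47.6417
```

```bash
python3 -c "
from pp import *
full('40','p2',-.016)"
```

```text
guard -0.016 dF -0.16
40 grip 0.039970708879918486 15.000019156141207 50.9417
lifted 0.03980123615461702 14.999980919383233
guard -0.0005 dF 5.78
touch at 0.015500000000000002
after None err [array([0.003 , 0.0049])] clock 57.7917
```

The mask includes the grey pad under the smaller cups, so I'll re-measure from the saved frames with a brighter threshold.

```bash
sed -i 's/(g&(h.max(2)>80))/(g\&(h.max(2)>WT))/; 1a WT=80' h.py
python3 - <<'E'
import h; from h import *; import pickle
res=pickle.load(open("res.pkl","rb")); H={"40":.035,"50":.043,"60":.052}
for k,p in (("60","p4"),("50","p3"),("40","p2")):
  for f in pickle.load(open(f"v{k}.pkl","rb")):
    for h.WT in (110,125,140):
        c=circ(f,np.array([*res[p],H[k]+.016]),int(k)/2000,False); print(k,h.WT,c and ((c[1]-res[p]).round(4),c[2].round(4)))
f=pickle.load(open("v40.pkl","rb"))[0]; cv2.imwrite("pics/v40.png",f["pixels"][:,:,::-1])
E
```

```text
60 110 (array([-0.0001,  0.0006]), np.float64(0.0295))
60 125 (array([-0.0001,  0.0006]), np.float64(0.0295))
60 140 (array([-0.0001,  0.0006]), np.float64(0.0295))
60 110 (array([-0.0003,  0.0002]), np.float64(0.0297))
60 125 (array([-0.0003,  0.0002]), np.float64(0.0297))
60 140 (array([-0.0003,  0.0002]), np.float64(0.0297))
50 110 (array([0.    , 0.0006]), np.float64(0.0255))
50 125 (array([0.0001, 0.0005]), np.float64(0.0251))
50 140 (array([-0.    ,  0.0003]), np.float64(0.0246))
40 110 (array([0.0001, 0.001 ]), np.float64(0.0208))
40 125 (array([0.    , 0.0006]), np.float64(0.0201))
40 140 (array([0.    , 0.0005]), np.float64(0.0198))
```

View pics/v40.png

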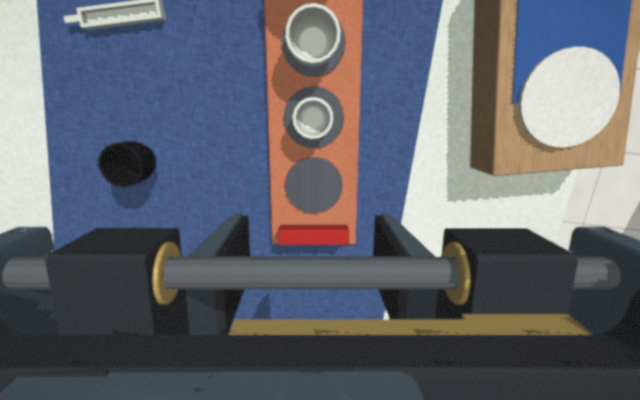

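All three sit within 1 mm of their pad centres: the 40 at (313,118) on pad_2 and the 50 at (313,38) on pad_3, with pad_1 empty at (313,185). Now the 30.

```bash
sed -i 's/^WT=80/WT=125/' h.py; python3 -c "
from pp import *
full('30','p1',-.022)
bot.move_linear([.52,-.30,.25],rate=.3)
f=eyes.grab_frame('scene'); g=eyes.grab_frame('top'); print(bot.read_state()['clock'],bot.read_state()['eef_pos'])
cv2.imwrite('pics/end.png',np.vstack([cv2.resize(f['pixels'][150:350,150:470],(640,400)),g['pixels'][80:280]])[:,:,::-1])"
```

```text
guard -0.022 dF -0.63
30 grip 0.029842650560129007 15.000027090136427 61.25
lifted 0.03003390649550245 15.000019942817744
guard -0.0065 dF 4.86
touch at 0.0155
after None err [array([0.0001, 0.0004])] clock 68.3083
69.25 [ 0.52082376 -0.29841693  0.24917996]
```

View pics/end.png

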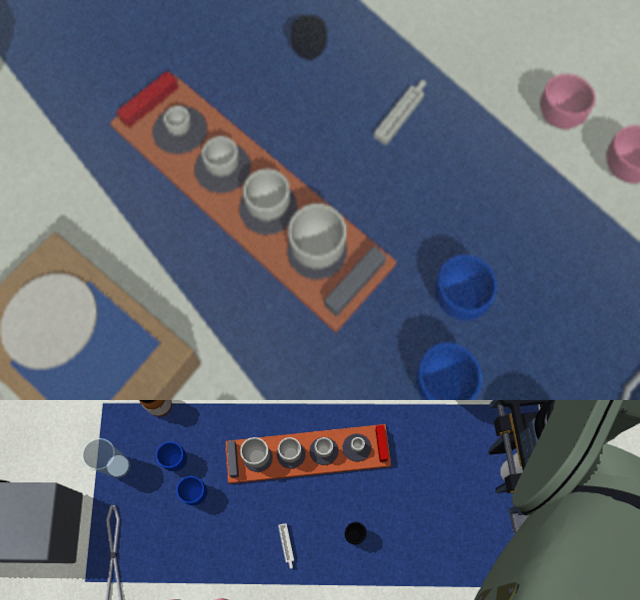

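The picture shows all four upright on their pads, growing in size away from the red block from (177,122) to (317,237), with the graphite where it was. I'm handing in.

```bash
python3 -c "
from cell import bot
print(bot.read_state()['ft_force']); print(bot.finish_job())"
```

```text
[ 0.11200586  0.82730783 -0.0434966 ]
the job is handed in; nothing more can be done
None
```

The four white crucibles stand upright on pads 1–4, smallest next to the red block and each within about 1 mm of its pad's centre; the graphite crucible was left alone, and I handed the job in at about 69 s.

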